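# Refit the dust extractor's grille and lock it with the T-key

### The job

Put the loose aluminium grille plate back on the blue bench dust extractor: tilt it to hook one short edge under the yellow lip, then lower the other edge gently until the plate lies flat in its recess. Then take the red T-handle key from its wooden stand, put it down the well into the square screw and turn the screw clockwise (seen from above) as far as it will go, so that its red tongue swings out over the plate's edge. Finally stand the key back in its wooden stand, and leave the tub, brush and spatula where they are.

Things in the scene. Friction and masses are not known exactly. Their poses are not given: they have to be found in the camera images.
- dustbox: Blue bench dust extractor, fixed to the table. Origin on the table under the centre of the plate's recess; +x points from the yellow lip towards the grey lock housing, +z up. Its far part, the grey lock housing, fills x 96 to 158 mm, y -68 to 68, up to z 90: the far edge of the tilted plate must pass above it.
- recess (a point): Centre of the plate's seat, at z = 45 mm in the dustbox frame, axes as the dustbox: the ledge the plate rests on. The recess is 180 mm long (x -90 to 90) and 148 wide (y -74 to 74); its rims on the +x and both y sides rise 6 mm above the ledge. The plate, 170 long, goes in only tilted: just 160 mm is open from above between lip and +x rim.
- lip (a point): Middle of the lower edge of the yellow lip, at x = -70, y = 0, z = 65 mm in the dustbox frame. The lip is 5 mm thick, spans the recess's width and overhangs the recess's -x end by 20 mm (to a wall at x = -90), leaving a gap 20 mm high over the ledge.
- latch_socket (a point): Centre of the floor of the brass screw's square socket, at x = 130, y = 0, z = 56 mm in the dustbox frame. Socket 19 x 19 mm across flats, 14 deep, 2 mm chamfer; flats parallel to this point's x and y, which turn with the screw. Above its mouth a square well 28 x 28 mm rises 20 mm to the housing's top (z 90).
- latch (a joint): Angle of the brass screw (rad), 0 to 1.3 (hard stop), growing clockwise seen from above; starts at 0 to 0.2. Flats' yaw = dustbox yaw minus this. Friction 0.12 N m; stays where left. Carries a red tongue 58 mm long, 3 mm above the seated plate, hidden in the housing's slot at the start; at 1.3 it points at the lip (-x) over the plate's edge.
- plate: Loose aluminium grille plate, 170 (x) x 140 (y) x 5 mm, about 0.3 kg, with dark slots, lying flat on the table. Origin: centre of its underside; z up. In its middle stands a black upright grip 14 thick (x), 56 long (y), from z 5 to 50. The two short (140 mm) edges are alike: either may go under the lip.
- plate_edge_a (a point): Middle of the plate's edge at x = -85 mm, at half thickness (z 2.5).
- plate_edge_b (a point): Middle of the plate's edge at x = +85 mm, at half thickness (z 2.5).
- key: T-handle key, 0.28 kg, upright in the stand. Origin: centre of its foot; z up. Square shank 16 x 16 mm, z 0 to 80, flats parallel to x and y (lowest 4 mm: 11 x 11); collar 40 diameter, z 80 to 85; neck 15 diameter, z 85 to 100; red crossbar 100 (x) x 16 (y) x 20, z 100 to 120. Its foot sits on the socket's floor when home; about 0.2 rad of turning play there.
- stand: Wooden tool stand, fixed, 80 (x) x 100 (y) x 90 mm high. Origin: centre of its underside. A square hole 26 x 26 goes through its middle from the top; the key hangs in it with the collar on the top face, its foot 10 mm above the table.
- tub: White tub, 84 mm diameter, 100 high; bystander. Origin: centre of its underside.
- brush: Brush lying on the table; bystander, not to be disturbed.
- spatula: Spatula lying on the table; bystander, not to be disturbed.
Mind the look-alikes: they are no part of the job. There is more than one size of the plate; the one meant has the size given above. Leave any purple look-alike of the stand alone.

How it is judged:
On the way, in this order (a step that is already met when the one before it is completed fails the run):
1. the tilted plate has one short edge hooked under the yellow lip (angle between plate's own z axis and vertical above 0.06 rad and ((x of plate_edge_a in the frame of dustbox below -0.073 m and z of plate_edge_a in the frame of dustbox between 0.043 and 0.065 m and y of plate_edge_a in the frame of dustbox between -0.02 and 0.02 m) or (x of plate_edge_b in the frame of dustbox below -0.073 m and z of plate_edge_b in the frame of dustbox between 0.043 and 0.065 m and y of plate_edge_b in the frame of dustbox between -0.02 and 0.02 m))), for 0.05 s.
2. the plate lies flat in its recess (x of plate in the frame of dustbox between -0.009 and 0.009 m and y of plate in the frame of dustbox between -0.009 and 0.009 m and z of plate in the frame of dustbox between 0.041 and 0.0485 m and angle between plate's own z axis and vertical below 0.035 rad), for 0.2 s.
3. the key stands in the screw's socket, before the screw is turned (all of step 2 and horizontal distance between key and latch_socket below 0.007 m and z of key in the frame of dustbox below 0.065 m and angle between key's own z axis and vertical below 0.15 rad and value of joint latch below 0.5 rad), for 0.1 s.
4. the screw is turned home with the key still in the socket (all of step 2 and horizontal distance between key and latch_socket below 0.007 m and z of key in the frame of dustbox below 0.065 m and angle between key's own z axis and vertical below 0.15 rad and value of joint latch above 1.15 rad), for 0.1 s.
At the end, for the whole second after the job is handed in: The plate lies flat in the recess (within 9 mm of its centre, less than 3.5 mm high, tilt under 0.035 rad) under lip and tongue, the screw stands above 1.15 rad of its 1.3, and the key hangs upright and at rest in the stand's hole (within 12 mm of its middle, foot less than 20 mm above the table) (all of step 2 and value of joint latch above 1.15 rad and horizontal distance between key and stand below 0.012 m and height (world z) of key below 0.02 m and angle between key's own z axis and vertical below 0.12 rad and linear speed of each of key, plate below 0.03 m/s); the robot touches nothing.
It fails at once if a bystander (tub, brush or spatula) is moved by more than 30 mm (distance of any of tub, brush, spatula from where it was at the start of the episode above 0.03 m).
It fails at once if the plate is dropped: it falls or flops over faster than 3 rad/s out of the fingers (contact force between the fingers and plate below 0.05 N and angular speed of plate above 3 rad/s).
It also fails if it takes over 72 s, if anything falls off the work surface, if the arm or the gripper's body presses on something with over 40 N, if the wrist force passes 120 N, or if a joint passes its speed limit or range.

### The arm

A 7-joint arm with a two-finger parallel gripper is mounted at the origin on the work surface. World frame = base frame: x ahead of the robot, y to its left, z up, the work surface at z = 0. Lengths are in m, angles in rad, forces in N, time in s.
With the tool pointing down it reaches from about 0.35 to 0.9 m from the base axis. Payload 7.2 kg.
Tool frame: the origin (TCP) lies midway between the tips of the shut fingers; the grasp point (between the pads) lies 19 mm behind it; z points along the fingers, y is the line along which they close (so a half turn about z gives the same grasp; the last joint's range is limited). The gripper opens to 85 mm and grips with 20 to 120 N. Pads are 22 mm wide; open, the fingers measure 114 mm over their backs; the gripper's body (76 mm by 85 mm) begins 54 mm behind the grasp point. The pads swing forward as they close: fully open they stand 13 mm farther back than shut.
Start: joints at [1.05, 0.411, -0.013, 1.596, 0.006, 1.134, -0.082], TCP at [0.273, -0.562, 0.231] pointing down, gripper open.
Joint ranges: [-2.95, 2.95], [-0.29, 1.99], [-1.47, 1.44], [0.14, 2.54], [-1.03, 4.17], [0.13, 1.85], [-2.86, 2.86]. Speed limits (rad/s): [2.39, 2.39, 3.01, 3.01, 3.14, 3.14, 3.14].

### API

Orientations are given as a unit quaternion [w, x, y, z].
In Python, from rig import manip gives the robot as it stands.
- The arm moves only by the shell command python3 -m creep 'ROWS'. ROWS is JSON, a list that holds one entry, the list of rows, each a list of 7 numbers: the closure, from 0 (fully open) to 1 (shut), then the shift along the tool's x, y, z scaled (see below), then the turn, a rotation vector about the tool's x, y, z scaled (see below). A call has 1 to 12 rows; each row is the pose to reach, as a shift and turn from the pose commanded when the call began, along the tool's axes at that moment, turning the shorter way round; what a row does not reach only later rows make up. The controller multiplies each number of a shift by 0.1 m and each number of a turn by 360 degrees. A row lasts 1/10 s, in which the tool goes at most 50 mm and 8.59 degrees, less where a joint would pass 70% of its speed; a pose out of reach is approached as far as the arm can. A call with a number of a shift or a turn outside -1 to 1 is refused whole. A call with a gripper value outside its range is refused whole. The fingers move at their own pace and stop on an object; the grip force is fixed at half the most. Time passes only in rows, so rows that repeat a pose let the fingers close. It gives the time, the measured TCP pose, the force, the opening and the grip force at its end, in the units of the state.
- manip.observe(): the state, without advancing time (a new reading comes with each control period).
- manip.capture(name): name is "scene" or "top" or "wrist"; returns a dict with "color" (420x560x3 uint8, red, green, blue), "depth" (420x560 float32, m along the optical axis (not along the pixel's ray), 0 where there is no reading), "intrinsics" (3x3 intrinsics, pixels), "T" (4x4, takes a point from camera to world coordinates). Camera axes: x right, y down, z forward; pixel columns grow to the right and rows downward; lengths in m; the calibration is good to about 2 mm. A picture is of the moment at which its call begins.
- manip.close_job(): hands the job in; it is judged then, once.
The state is a dict: "t": time; "qpos": joint angles; "qd": joint speeds; "effort": joint torques, N m; "eef_pos": TCP position; "eef_rot": TCP orientation; "force": force on the tool from outside, world axes, zero at the start; "moment": the same for the moment, N m; "width": opening from 0.0 (shut) to 1.0 (fully open); "grasp_force": force on a finger pad.
Only numpy, scipy, OpenCV 4.12 (cv2) and the standard library are available. Lean on these libraries where they do the work, as an engineer would, in place of code of your own. Each camera call takes 0.05 s, during which the arm holds its last target. There are 200 camera calls.

## Working session

There is one attempt and no reset: what is moved stays moved. The work goes in short steps, Python scripts to look and compute and a shell command to move; the robot and the scene stay as the last step left them, time stands still between calls to the robot, and variables do not carry over. Pictures are saved under pics/ and viewed, at most 10 in all, crops included, and the job is handed in when it is done.

```bash
ls; mkdir -p pics; python3 - <<'E'
from rig import manip
import cv2, numpy as np
for n in ["scene","top"]:
    c=manip.capture(n); cv2.imwrite(f"pics/{n}0.png",c["color"][:,:,::-1]); np.savez(f"{n}0.npz",**c); print(n,c["intrinsics"].round(1).tolist(),c["T"].round(3).tolist())
print(manip.observe())
E
```

```text
pics
scene [[409.0, 0.0, 275.5], [0.0, 409.0, 213.7], [0.0, 0.0, 1.0]] [[-0.9, 0.357, -0.251, 0.903], [0.437, 0.753, -0.492, 0.621], [0.013, -0.552, -0.834, 1.115], [0.0, 0.0, 0.0, 1.0]]
top [[468.9, 0.0, 274.3], [0.0, 468.9, 215.6], [0.0, 0.0, 1.0]] [[-0.02, -0.987, 0.158, 0.354], [-1.0, 0.02, -0.003, -0.005], [-0.0, -0.158, -0.987, 1.51], [0.0, 0.0, 0.0, 1.0]]
{'t': 0.1, 'qpos': array([ 1.04977569,  0.4118058 , -0.01277186,  1.59696884,  0.0055984 ,
        1.13428954, -0.08218528]), 'qd': array([ 7.42027627e-04, -2.01980064e-03, -1.92646324e-03, -2.59750358e-03,
       -3.30379586e-06, -1.08679464e-03,  8.68731120e-04]), 'effort': array([ 2.52918820e-03, -6.01835203e+01,  6.83721229e-01, -3.00084901e+01,
        1.40140558e-02,  6.46145680e-03, -2.15904116e-06]), 'eef_pos': array([ 0.27324174, -0.56160809,  0.23054215]), 'eef_rot': array([-6.90206772e-04,  9.74467778e-01,  2.24526242e-01, -1.98042187e-04]), 'force': array([ 0.90018579, -0.75730826, -0.76652407]), 'moment': array([ 0.01524848, -0.0350551 ,  0.01010219]), 'grasp_force': 0.0, 'width': 1.0018662566825411}
```

View pics/top0.png

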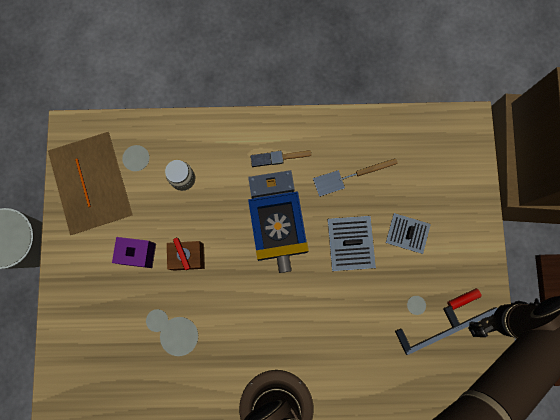

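View pics/scene0.png

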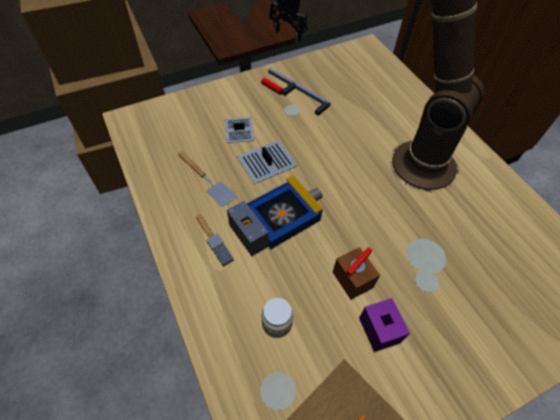

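Top view: the large plate is at (352,243) and a smaller look-alike at (409,233). The wooden stand with the red key is at (185,253) and the purple look-alike at (133,252). The extractor is at (277,215), with its lip at (280,252) and housing at (271,183). The red handle at (465,300) is a clamp. I choose the large plate and the brown stand, and will check them by size.

```bash
cat > h.py <<'E'
import numpy as np, cv2
from scipy.spatial.transform import Rotation as R
def ray(c,uv,z):
    uv=np.atleast_2d(np.asarray(uv,float)); K=c["intrinsics"];T=c["T"]
    d=np.c_[(uv-K[:2,2])/[K[0,0],K[1,1]],np.ones(len(uv))]@T[:3,:3].T
    return T[:3,3]+d*((z-T[2,3])/d[:,2])[:,None]
def pts(c,m):
    v,u=np.nonzero(m&(c["depth"]>0)); K=c["intrinsics"];d=c["depth"][v,u]
    return np.c_[(u-K[0,2])/K[0,0]*d,(v-K[1,2])/K[1,1]*d,d]@c["T"][:3,:3].T+c["T"][:3,3]
def rect(xy):
    (c,s,a)=cv2.minAreaRect((np.asarray(xy)[:,:2]*1000).astype(np.float32)); return np.round(c,1),np.round(s,1),round(a,1)
def blobs(m,minA=40):
    n,l,s,_=cv2.connectedComponentsWithStats(m.astype(np.uint8)); return [(l==i) for i in range(1,n) if s[i,4]>=minA]
def rot(o): q=o["eef_rot"]; return R.from_quat([q[1],q[2],q[3],q[0]])
E
cat > m1.py <<'E'
from h import *
c=dict(np.load("top0.npz")); hsv=cv2.cvtColor(c["color"],cv2.COLOR_RGB2HSV); H,S,V=cv2.split(hsv)
vv,uu=np.mgrid[:420,:560]
def win(u0,u1,v0,v1): return (uu>=u0)&(uu<u1)&(vv>=v0)&(vv<v1)
def show(n,m,z):
    for b in blobs(m):
        v,u=np.nonzero(b); print(n,int(b.sum()),(int(u.mean()),int(v.mean())),rect(ray(c,np.c_[u,v],z)),"depthz",pts(c,b)[:,2].round(3)[[0,-1]],np.median(pts(c,b)[:,2]).round(4))
show("plate",(S<60)&win(318,440,205,280),.005)
show("yellow",(H>18)&(H<32)&(S>170)&(V>100)&win(240,320,230,270),.070)
show("blue",(H>100)&(H<125)&(S>120)&win(235,320,180,270),.051)
show("housing",(S<110)&win(240,305,168,201),.09)
show("red",((H<6)|(H>174))&(S>180)&win(160,215,230,275),.13)
show("stand",(H>4)&(H<16)&(S>130)&win(160,210,235,275),.09)
E
python3 m1.py
```

```text
plate 1165 (408, 232) (array([ 530. , -439.4]), array([124.3, 102.3]), 71.7) depthz [0.012 0.001] 0.0057
plate 2128 (351, 243) (array([ 501.8, -254.4]), array([169.8, 139.7]), 2.8) depthz [0.01  0.001] 0.0066
yellow 452 (281, 250) (array([476.7, -29.9]), array([ 26.7, 160.9]), 8.0) depthz [0.006 0.072] 0.0712
blue 1217 (275, 214) (array([574.2, -15.9]), array([164.3, 158.4]), 8.1) depthz [0.052 0.043] 0.047
housing 1544 (270, 181) (array([681.4,  -3.5]), array([199.6, 101.6]), 88.8) depthz [ 0.001 -0.002] 0.0857
red 192 (181, 254) (array([465.6, 273.5]), array([99.7, 27.9]), 22.5) depthz [0.131 0.122] 0.1303
stand 436 (194, 253) (array([467.3, 244.6]), array([82.5, 69.9]), 0.2) depthz [0.092 0.02 ] 0.09
stand 306 (172, 257) (array([463.1, 294.4]), array([82.5, 48.2]), 0.9) depthz [0.091 0.003] 0.0913
```

Sizes confirm the choice: the plate measures 169.8 x 139.7 mm, the look-alike 124 x 102. The brown stand carries the key, with the crossbar's top at z 0.13. I'll move towards the plate and do the close check with the wrist camera.

```bash
cat >> h.py <<'E'
def pose(yaw_y,tilt=0.):
    # tool down, tool y at world yaw yaw_y (deg), then tilted about the world axis of tool x by tilt deg
    a=np.radians(yaw_y); y=np.array([np.cos(a),np.sin(a),0]); z=np.array([0,0,-1.]); x=np.cross(y,z)
    return R.from_rotvec(np.radians(tilt)*x)*R.from_matrix(np.c_[x,y,z])
def plan(o,p,r):
    r0=rot(o); print("shift",(r0.inv().apply(np.asarray(p)-o["eef_pos"])/.1).round(3),"turn",((r0.inv()*r).as_rotvec()/(2*np.pi)).round(4))
E
python3 -m creep '[[[0,1,-0.5,0,0,0,-0.186],[0,1,-0.5,0,0,0,-0.186],[0,1,-0.5,0,0,0,-0.186],[0,1,-0.5,0,0,0,-0.186],[0,1,-0.5,0,0,0,-0.186],[0,1,-0.5,0,0,0,-0.186],[0,1,-0.5,0,0,0,-0.186],[0,1,-0.5,0,0,0,-0.186],[0,1,-0.5,0,0,0,-0.186],[0,1,-0.5,0,0,0,-0.186]]]'
python3 -m creep '[[[0,1,0.6,0,0,0,0],[0,1,0.6,0,0,0,0],[0,1,0.6,0,0,0,0],[0,1,0.6,0,0,0,0]]]'
python3 - <<'E'
from h import *
from rig import manip
c=manip.capture("wrist"); np.savez("w1.npz",**c); cv2.imwrite("pics/w1.png",c["color"][:,:,::-1])
o=manip.observe(); print(o["t"],o["eef_pos"],o["qpos"].round(2)); t=rot(o)
print("cam in tool",t.inv().apply(c["T"][:3,3]-o["eef_pos"]).round(3)); print((t.as_matrix().T@c["T"][:3,:3]).round(3))
plan(o,[.5018,-.2544,.2],pose(2.8))
E
```

```text
t: 1.1
eef_pos: [0.3412, -0.4733, 0.231]
eef_rot: [-0.0, 0.69, 0.723, 0.0]
force: [0.0, 0.3, -1.0]
width: 1.0
grasp_force: 0.0
t: 1.5
eef_pos: [0.3984, -0.3672, 0.2316]
eef_rot: [0.0, 0.688, 0.726, 0.001]
force: [-0.9, -0.5, 0.1]
width: 0.999
grasp_force: 0.0
1.55 [ 0.39699584 -0.36945027  0.23148413] [ 0.93  0.29 -0.33  1.78  0.11  1.08  0.61]
cam in tool [ 0.07   0.    -0.142]
[[ 0.003 -0.962 -0.272]
 [ 1.     0.003  0.003]
 [-0.002 -0.272  0.962]]
shift [1.096 1.105 0.315] turn [0.     0.     0.0003]
```

View pics/w1.png

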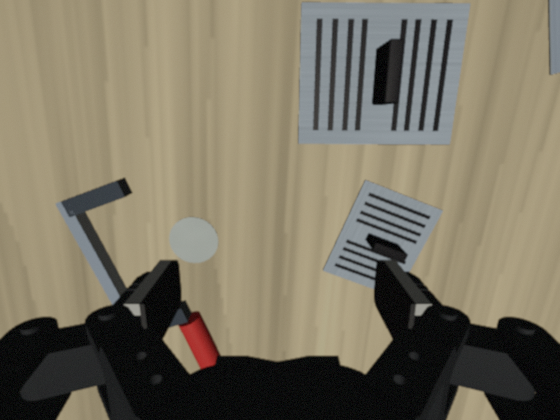

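The wrist view shows the big plate at (300–467, 3–145) with its black grip at (388,72). The small look-alike is at (385,235). I measure the plate here, then take a look over the dustbox before grasping.

```bash
python3 - <<'E'
from h import *
c=dict(np.load("w1.npz")); H,S,V=cv2.split(cv2.cvtColor(c["color"],cv2.COLOR_RGB2HSV)); print(c["intrinsics"].round(1).tolist())
m=(S<60)&(V>90); vv,uu=np.mgrid[:420,:560]; m&=(uu>280)&(uu<490)&(vv<160)
for b in blobs(m,200):
    v,u=np.nonzero(b); print(int(b.sum()),rect(ray(c,np.c_[u,v],.005)),np.median(pts(c,b)[:,2]))
g=(V<45)&(uu>370)&(uu<402)&(vv>36)&(vv<108); P=pts(c,g); P=P[P[:,2]>.045]; print("grip top",len(P),rect(P),P[:,2].mean())
E
python3 -m creep '[[[0,1,0.8,-0.3,0,0,0],[0,1,0.8,-0.3,0,0,0],[0,1,0.8,-0.3,0,0,0]]]'
python3 -m creep '[[[0,1,0.8,-0.3,0,0,0],[0,1,0.8,-0.3,0,0,0],[0,1,0.8,-0.3,0,0,0]]]'
python3 -m creep '[[[0,0.6,0,0,0,0,0],[0,0.6,0,0,0,0,0],[0,0.6,0,0,0,0,0]]]'
python3 - <<'E'
from h import *
from rig import manip
c=manip.capture("wrist"); np.savez("w2.npz",**c); cv2.imwrite("pics/w2.png",c["color"][:,:,::-1])
o=manip.observe(); print(o["t"],o["eef_pos"])
E
```

```text
[[325.9, 0.0, 277.2], [0.0, 325.9, 207.9], [0.0, 0.0, 1.0]]
17791 (array([ 499.8, -254.3]), array([171.8, 141.4]), 3.1) 0.004120338490581799
grip top 703 (array([ 499.6, -253.6]), array([13.3, 55.2]), 3.3) 0.04878963078596095
t: 1.85
eef_pos: [0.4726, -0.2653, 0.2622]
eef_rot: [0.0, 0.69, 0.724, 0.0]
force: [0.6, 0.2, -0.4]
width: 1.001
grasp_force: 0.0
t: 2.15
eef_pos: [0.5477, -0.161, 0.2922]
eef_rot: [0.0, 0.689, 0.724, 0.001]
force: [-0.2, 0.8, 0.1]
width: 1.0
grasp_force: 0.0
t: 2.45
eef_pos: [0.543, -0.1018, 0.2913]
eef_rot: [0.0, 0.689, 0.725, -0.0]
force: [-0.5, -0.5, -1.8]
width: 1.001
grasp_force: 0.0
2.5 [ 0.54282653 -0.10402365  0.29117164]
```

View pics/w2.png

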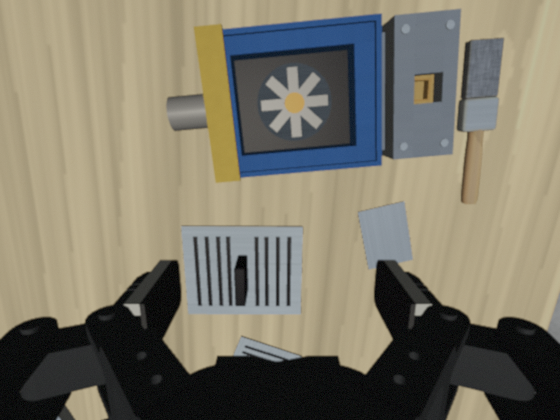

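The wrist view shows the lip at (218,103), the recess at (293,100), the housing at (422,85) with the brass socket at (425,90), and the brush at (480,110).

```bash
python3 - <<'E'
from h import *
c=dict(np.load("w2.npz")); H,S,V=cv2.split(cv2.cvtColor(c["color"],cv2.COLOR_RGB2HSV)); P0=None
vv,uu=np.mgrid[:420,:560]
def go(n,m,z):
    b=max(blobs(m),key=lambda x:x.sum()); P=pts(c,b); P1=P[abs(P[:,2]-z)<.006]; v,u=np.nonzero(b)
    print(n,int(b.sum()),"depth",rect(P1),len(P1),np.median(P1[:,2]).round(4),"ray",rect(ray(c,np.c_[u,v],z)),[int(x) for x in (u.min(),u.max(),v.min(),v.max())])
go("lip",(H>18)&(H<32)&(S>150)&(V>80)&(uu>190)&(uu<245)&(vv<190),.070)
go("hous",(uu>382)&(uu<462)&(vv<162)&(S<110)&(V>50),.09)
D=pts(c,c["depth"]>0); 
import itertools
m=(uu>200)&(uu<392)&(vv<190)&(H>100)&(H<125)&(S>120)
b=max(blobs(m),key=lambda x:x.sum());P=pts(c,b);print(np.histogram(P[:,2],bins=[0,.03,.04,.043,.047,.049,.053,.06]))
P=P[(P[:,2]>.048)&(P[:,2]<.056)]; print("rim",rect(P))
w=(uu>405)&(uu<448)&(vv>65)&(vv<108); 
for lo,hi in ((.05,.062),(.066,.075)):
    P=pts(c,w); P=P[(P[:,2]>lo)&(P[:,2]<hi)]; print(lo,len(P),P.mean(0).round(4) if len(P) else 0, rect(P) if len(P)>4 else 0)
mm=w&(V<60); v,u=np.nonzero(mm); 
cv2.imwrite("pics/well.png",cv2.resize(c["color"][0:170,370:480,::-1],None,fx=5,fy=3.5,interpolation=cv2.INTER_CUBIC)[:595])
E
```

```text
Traceback (most recent call last):
ValueError: max() iterable argument is empty
```

```bash
cat > m2.py <<'E'
from h import *
c=dict(np.load("w2.npz")); H,S,V=cv2.split(cv2.cvtColor(c["color"],cv2.COLOR_RGB2HSV)); vv,uu=np.mgrid[:420,:560]
print(H[100,218],S[100,218],V[100,218],c["depth"][100,218],pts(c,(uu==218)&(vv==100)))
def go(n,m,z):
    b=max(blobs(m),key=lambda x:x.sum()); P=pts(c,b); P1=P[abs(P[:,2]-z)<.006]; v,u=np.nonzero(b)
    print(n,int(b.sum()),"depth",rect(P1),len(P1),np.median(P1[:,2]).round(4),"ray",rect(ray(c,np.c_[u,v],z)),[int(x) for x in (u.min(),u.max(),v.min(),v.max())])
go("lip",(H>15)&(H<35)&(S>150)&(V>80)&(uu>190)&(uu<245)&(vv<190),.070)
go("hous",(uu>382)&(uu<462)&(vv<162)&(S<110)&(V>50),.09)
m=(uu>200)&(uu<392)&(vv<190)&(H>100)&(H<125)&(S>120)
b=max(blobs(m),key=lambda x:x.sum());P=pts(c,b);P=P[(P[:,2]>.048)&(P[:,2]<.056)]; print("rim",rect(P))
w=(uu>405)&(uu<448)&(vv>65)&(vv<108)
for lo,hi in ((.05,.062),(.066,.075)):
    P=pts(c,w); P=P[(P[:,2]>lo)&(P[:,2]<hi)]; print(lo,len(P),rect(P) if len(P)>4 else 0)
cv2.imwrite("pics/well.png",cv2.resize(c["color"][0:170,370:480,::-1],None,fx=5,fy=3.5,interpolation=cv2.INTER_CUBIC)[:595])
E
python3 m2.py
```

```text
23 147 166 0.34583712 [[ 0.47531405 -0.0214926   0.06909744]]Traceback (most recent call last):
  File "m2.py", line 7, in <module>
    go("lip",(H>15)&(H<35)&(S>150)&(V>80)&(uu>190)&(uu<245)&(vv<190),.070)
    ~~^^^^^^^^^^^^^^^^^^^^^^^^^^^^^^^^^^^^^^^^^^^^^^^^^^^^^^^^^^^^^^^^^^^^
  File "m2.py", line 5, in go
    b=max(blobs(m),key=lambda x:x.sum()); P=pts(c,b); P1=P[abs(P[:,2]-z)<.006]; v,u=np.nonzero(b)
ValueError: max() iterable argument is empty
```

```bash
sed -i 's/(S>150)&(V>80)/(S>115)\&(V>80)/; s/(S>120)$/(S>90)/' m2.py; python3 m2.py
```

```text
23 147 166 0.34583712 [[ 0.47531405 -0.0214926   0.06909744]]
lip 4044 depth (array([475.2, -29.6]), array([ 27.8, 159.1]), 8.0) 4021 0.069 ray (array([475.3, -29.5]), array([ 27.8, 158.7]), 8.0) [194, 239, 24, 181]
hous 10902 depth (array([6.841e+02, 4.000e-01]), array([ 63.3, 136.4]), 8.0) 8563 0.0892 ray (array([682.9,   2.1]), array([ 81.8, 156.9]), 8.1) [383, 461, 0, 161]
rim (array([570.8, -15.9]), array([168. , 158.8]), 8.0)
0.05 217 (array([692.2,   1.5]), array([10.9, 18.4]), 5.3)
0.066 364 (array([691.4,   1.3]), array([21.3, 28.1]), 8.6)
```

```bash
python3 - <<'E'
from h import *
from rig import manip
o=manip.observe(); plan(o,[.4997,-.254,.15],pose(3.2))
E
```

```text
shift [-1.475 -0.504  1.413] turn [-0.0001  0.0002 -0.0011]
```

View pics/well.png

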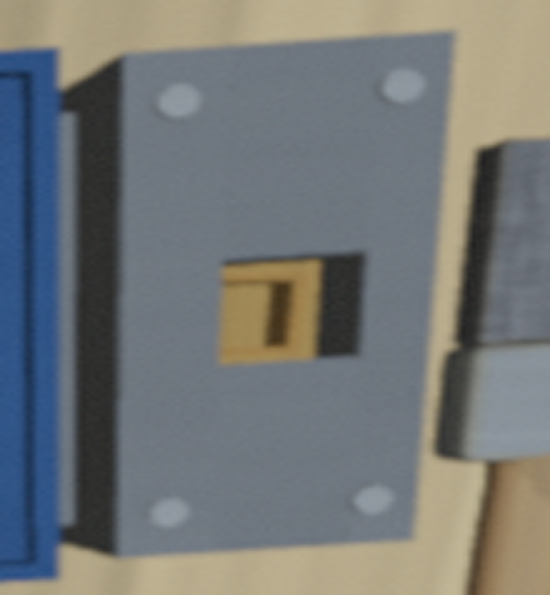

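The crop shows the well in the housing with the brass socket nearly aligned, so the latch is near zero. I go to the plate.

```bash

python3 -m creep '[[[0,-1,-0.5,0.4,0,0,-0.001],[0,-1,-0.5,0.4,0,0,-0.001],[0,-1,-0.5,0.4,0,0,-0.001]]]'
python3 -m creep '[[[0,-0.47,0,1,0,0,0],[0,-0.47,0,1,0,0,0],[0,-0.47,0,1,0,0,0],[0,-0.47,0,1,0,0,0]]]'
python3 - <<'E'
from h import *
from rig import manip
c=manip.capture("wrist"); np.savez("w3.npz",**c)
o=manip.observe(); print(o["t"],o["eef_pos"]); plan(o,[.4997,-.254,.017],pose(3.2))
H,S,V=cv2.split(cv2.cvtColor(c["color"],cv2.COLOR_RGB2HSV)); P=pts(c,V<60); P=P[(P[:,2]>.045)&(P[:,2]<.055)&(abs(P[:,0]-.5)<.05)&(abs(P[:,1]+.254)<.05)]; print(len(P),rect(P) if len(P)>9 else 0)
E
```

```text
t: 2.8
eef_pos: [0.494, -0.2131, 0.2493]
eef_rot: [-0.001, 0.69, 0.723, -0.002]
force: [-0.0, 0.5, 0.9]
width: 1.001
grasp_force: 0.0
t: 3.2
eef_pos: [0.4989, -0.2542, 0.1496]
eef_rot: [-0.002, 0.688, 0.725, -0.001]
force: [0.7, 0.8, 0.8]
width: 1.002
grasp_force: 0.0
3.25 [ 0.50047503 -0.25305856  0.15154142]
shift [-0.01  -0.007  1.345] turn [-0.0001 -0.0001 -0.0002]
777 (array([ 500.3, -253.2]), array([11.9, 55. ]), 3.2)
```

```bash

python3 -m creep '[[[0,0,0,0.5,0,0,0],[0,0,0,0.95,0,0,0],[0,0,0,0.95,0,0,0]]]'
python3 -m creep '[[[0,0,0,0.38,0,0,0],[0,0,0,0.38,0,0,0],[1,0,0,0.38,0,0,0],[1,0,0,0.38,0,0,0],[1,0,0,0.38,0,0,0],[1,0,0,0.38,0,0,0],[1,0,0,0.38,0,0,0],[1,0,0,0.38,0,0,0],[1,0,0,0.38,0,0,0],[1,0,0,0.38,0,0,0]]]'
python3 -c "
from rig import manip; o=manip.observe(); print(o['eef_pos'],o['eef_rot'],o['grasp_force'],o['width'])"
```

```text
t: 3.55
eef_pos: [0.4987, -0.2504, 0.0536]
eef_rot: [-0.003, 0.686, 0.727, -0.001]
force: [-1.1, 0.3, 0.6]
width: 0.997
grasp_force: 0.0
t: 4.55
eef_pos: [0.5011, -0.2523, 0.0193]
eef_rot: [0.001, 0.687, 0.727, -0.0]
force: [-1.0, -0.3, 7.5]
width: 0.153
grasp_force: 60.5
[ 0.50114588 -0.25231565  0.01932404] [ 5.93287546e-04  6.86729598e-01  7.26912723e-01 -1.19086108e-07] 60.463764667510986 0.15325738376015474
```

```bash
cat >> h.py <<'E'
O=np.array([.5584,-.0176,0]); BY=8.05; h=.0175; dx=.0; dy=.0
ex=np.array([np.cos(np.radians(BY)),np.sin(np.radians(BY)),0]); ey=np.array([-ex[1],ex[0],0]); ez=np.array([0,0,1.])
def tcp(xe,ze,th,yb=0.):
    a=np.radians(th); n=-np.sin(a)*ex+np.cos(a)*ez; u=np.cos(a)*ex+np.sin(a)*ez
    return O+(xe/1000)*ex+(ze/1000)*ez+.085*u+h*n+yb/1000*ey+dx*u+dy*ey
E
python3 -m creep '[[[1,0,0,-0.1,0,0,0],[1,0,0,-0.5,0,0,0],[1,0,0,-1,0,0,0],[1,0,0,-1,0,0,0]]]'
python3 -m creep '[[[1,0.4,0.1,-0.6,0,0,0],[1,0.7,0.2,-0.6,0,0,0],[1,0.7,0.2,-0.6,0,0,0]]]'
python3 - <<'E'
from h import *
from rig import manip
c=manip.capture("wrist"); np.savez("w4.npz",**c); cv2.imwrite("pics/w4.png",c["color"][:,:,::-1])
o=manip.observe(); print(o["t"],o["eef_pos"],o["width"]); 
for a in ((-58,85,25),(-58,50,25),(-84,47,25),(-84.5,45.5,0)): print(tcp(*a).round(4))
plan(o,tcp(-58,85,25),pose(BY,-25))
P=pts(c,c["depth"]>0); L=rot(o).inv().apply(P-o["eef_pos"])
s=(abs(L[:,2]-.0125)<.004)&(abs(L[:,0])<.09)&(abs(L[:,1])<.11); print(s.sum(),rect(L[s]),L[s].min(0).round(4),L[s].max(0).round(4))
E
```

```text
t: 4.95
eef_pos: [0.5044, -0.2531, 0.1249]
eef_rot: [0.005, 0.687, 0.727, 0.002]
force: [0.1, -1.1, -2.0]
width: 0.153
grasp_force: 59.2
t: 5.25
eef_pos: [0.5199, -0.1741, 0.1816]
eef_rot: [0.002, 0.684, 0.73, 0.003]
force: [1.1, 0.1, -2.8]
width: 0.15
grasp_force: 59.4
5.3 [ 0.5182528  -0.17730157  0.17996214] 0.15340885779272304
[ 0.5699 -0.016   0.1368]
[ 0.5699 -0.016   0.1018]
[ 0.5442 -0.0196  0.0988]
[ 0.5589 -0.0175  0.063 ]
shift [1.578 0.615 0.434] turn [-0.0689  0.0027 -0.0122]
56753 (array([1.7, 1.3]), array([170.6, 139.7]), 90.0) [-0.0682 -0.084   0.0085] [0.0715 0.0866 0.0164]
```

View pics/w4.png

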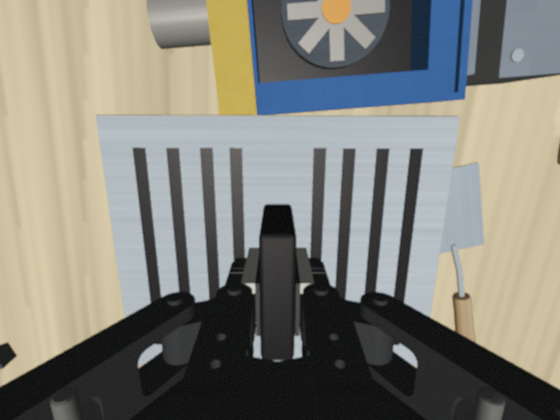

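The plate is held square: its edge spans (98–460,116), and the grip is between the pads at (278,280). The residual offset is about 1.5 mm, which I compensate.

```bash
sed -i 's/dx=.0; dy=.0$/dx=-.0013; dy=-.0017/' h.py
python3 -m creep '[[[1,0.4,0.2,0,-0.02,0.001,-0.004],[1,0.8,0.4,0,-0.04,0.002,-0.008],[1,1,0.6,0,-0.069,0.0027,-0.0122],[1,1,0.6,0,-0.069,0.0027,-0.0122],[1,1,0.6,0,-0.069,0.0027,-0.0122]]]'
python3 - <<'E'
from h import *
from rig import manip
c=manip.capture("wrist"); np.savez("w5.npz",**c)
o=manip.observe(); print(o["t"],o["eef_pos"],o["width"]); 
plan(o,tcp(-58,85,25),pose(BY,-25))
P=pts(c,c["depth"]>0); L=rot(o).inv().apply(P-o["eef_pos"])
s=(abs(L[:,2]-.0125)<.004)&(abs(L[:,0])<.09)&(abs(L[:,1])<.11); print(s.sum(),rect(L[s]),np.median(L[s],0).round(4))
E
```

```text
t: 5.8
eef_pos: [0.5684, -0.0781, 0.1766]
eef_rot: [0.14, 0.643, 0.736, 0.161]
force: [-0.2, -1.4, -2.2]
width: 0.157
grasp_force: 59.5
5.85 [ 0.56942051 -0.0786643   0.17721414] 0.15261321704257244
shift [ 0.604 -0.101  0.405] turn [-0.001   0.0004 -0.001 ]
56650 (array([-0.4, -2. ]), array([170.6, 139.6]), 90.0) [ 0.0309 -0.0023  0.0147]
```

```bash
sed -i 's/h=.0175; dx=-.0013; dy=-.0017/h=.019; dx=.0003; dy=-.0006/' h.py
python3 -m creep '[[[1,0.3,-0.1,0,0,0,-0.001],[1,0.6,-0.1,0.2,0,0,-0.001],[1,0.6,-0.1,0.4,0,0,-0.001],[1,0.6,-0.1,0.4,0,0,-0.001],[1,0.6,-0.1,0.4,0,0,-0.001]]]'
cat > see.py <<'E'
from h import *
from rig import manip
import sys
n=sys.argv[1]; c=manip.capture("wrist"); np.savez(n+".npz",**c); cv2.imwrite(f"pics/{n}.png",c["color"][:,:,::-1])
o=manip.observe(); print(o["t"],o["eef_pos"],o["width"],o["force"].round(1))
P=pts(c,c["depth"]>0); L=rot(o).inv().apply(P-o["eef_pos"])
s=(abs(L[:,2]-.0145)<.004)&(abs(L[:,0])<.08)&(abs(L[:,1])<.11); r=rect(L[s]); print(r,np.median(L[s],0).round(4))
q=np.array([r[0][0]/1000,r[0][1]/1000,np.median(L[s][:,2])]); w=rot(o).apply(q)+o["eef_pos"]-O
A=P[s]; A=A-A.mean(0); nn=np.linalg.svd(A[::50],full_matrices=False)[2][2]; nn*=np.sign(nn[2])
print("plate top centre in box",np.round([w@ex*1e3,w@ey*1e3,w[2]*1e3],1),"normal box",np.round([nn@ex,nn@ey,nn[2]],3))
for s2 in (-1,1):
    e=rot(o).apply(q+[0,s2*.085,.0])+o["eef_pos"]-O; print(s2,np.round([e@ex*1e3,e@ey*1e3,e[2]*1e3],1))
H,S,V=cv2.split(cv2.cvtColor(c["color"],cv2.COLOR_RGB2HSV)); Y=(H>15)&(H<35)&(S>115)&(V>80); D=pts(c,Y); D=D[(abs(D[:,2]-.07)<.004)&(abs((D-O)@ex+.083)<.03)]; print("lip x range",np.percentile((D-O)@ex,[1,99]).round(4) if len(D)>50 else 0)
E
python3 see.py w6; python3 - <<'E'
from h import *
from rig import manip
o=manip.observe()
for a in ((-58,50,25),(-84,47,25)): plan(o,tcp(*a),pose(BY,-25))
E
```

```text
t: 6.35
eef_pos: [0.5706, -0.0178, 0.1374]
eef_rot: [0.141, 0.641, 0.737, 0.161]
force: [0.7, 0.2, -2.0]
width: 0.152
grasp_force: 59.4
6.4 [ 0.57078826 -0.01807909  0.13800072] 0.15183585279239012 [ 0.2 -0.2 -2.2]
(array([-0.9, -1.3]), array([139.8, 170.8]), 0.0) [ 0.0306 -0.0016  0.015 ]
plate top centre in box [ 17.3  -3.2 123.8] normal box [-0.418  0.003  0.908]
-1 [-59.9  -3.2  88.2]
1 [ 94.5  -3.2 159.5]
lip x range [-0.0977 -0.0704]
shift [ 0.017 -0.154  0.311] turn [-0.0005  0.0005 -0.    ]
shift [ 0.017 -0.403  0.23 ] turn [-0.0005  0.0005 -0.    ]
```

View pics/w6.png

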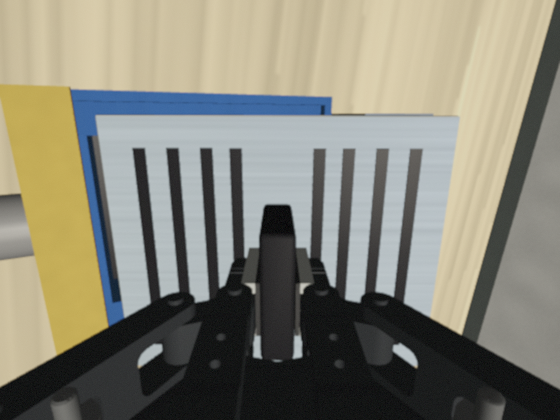

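The plate's near edge at (100,116–310) sits just ahead of the lip at (40,200), and y is about 3 mm off, which I correct while lowering. Now the descent in front of the lip, then the slide under it.

```bash

python3 -m creep '[[[1,0.03,-0.05,0.1,0,0,0],[1,0.03,-0.1,0.2,0,0,0],[1,0.03,-0.148,0.315,0,0,0],[1,0.03,-0.148,0.315,0,0,0],[1,0.03,-0.2,0.29,0,0,0],[1,0.03,-0.26,0.265,0,0,0],[1,0.03,-0.32,0.24,0,0,0],[1,0.03,-0.37,0.225,0,0,0],[1,0.03,-0.37,0.225,0,0,0]]]'
python3 see.py w7
```

```text
t: 7.3
eef_pos: [0.5453, -0.0181, 0.1019]
eef_rot: [0.142, 0.64, 0.737, 0.161]
force: [0.2, 0.4, -3.4]
width: 0.152
grasp_force: 59.5
7.35 [ 0.54597725 -0.01795613  0.10208751] 0.15278472777019386 [ 0.6 -0.4 -3.7]
(array([ -0.7, -13.3]), array([140.2, 193.7]), 0.6) [0.0308 0.0116 0.0144]
plate top centre in box [-18.4   0.6  83.4] normal box [-0.42   0.005  0.907]
-1 [-95.5   0.6  47.7]
1 [ 58.8   0.7 119.2]
lip x range [-0.0978 -0.0705]
```

Hooked: the near edge's top is at x -85, z 52. Now the lowering rows.

```bash
python3 - <<'E'
from h import *
r0=pose(BY,-24.8); p0=tcp(-83,48,24.8)
for i in range(1,13):
    f=i/12; a=24.8*(1-f); p=tcp(-83-1.7*f,48-2.6*f,a); print((r0.inv().apply(p-p0)/.1).round(3),((r0.inv()*pose(BY,-a)).as_rotvec()/(2*np.pi)).round(4))
E
```

```text
[-0.     0.004  0.032] [0.0057 0.     0.    ]
[-0.     0.007  0.065] [0.0115 0.     0.    ]
[-0.     0.009  0.097] [ 0.0172  0.     -0.    ]
[0.   0.01 0.13] [ 0.023  0.    -0.   ]
[-0.     0.009  0.163] [0.0287 0.     0.    ]
[0.    0.008 0.196] [ 0.0344 -0.     -0.    ]
[-0.     0.005  0.229] [ 0.0402  0.     -0.    ]
[0.    0.001 0.262] [ 0.0459  0.     -0.    ]
[-0.    -0.004  0.294] [ 0.0517  0.     -0.    ]
[ 0.    -0.01   0.327] [ 0.0574  0.     -0.    ]
[-0.    -0.017  0.359] [0.0631 0.     0.    ]
[-0.    -0.025  0.392] [ 0.0689  0.     -0.    ]
```

```bash

python3 -m creep '[[[1,0,0.004,0.032,0.006,0,0],[1,0,0.007,0.065,0.0115,0,0],[1,0,0.009,0.097,0.017,0,0],[1,0,0.01,0.13,0.023,0,0],[1,0,0.009,0.163,0.029,0,0],[1,0,0.008,0.196,0.0345,0,0],[1,0,0.005,0.229,0.04,0,0],[1,0,0.001,0.262,0.046,0,0],[1,0,-0.004,0.294,0.052,0,0],[1,0,-0.01,0.327,0.0575,0,0],[1,0,-0.01,0.327,0.0575,0,0]]]'
python3 see.py w8; python3 - <<'E'
from h import *
from rig import manip
plan(manip.observe(),tcp(-84.7,45,0),pose(BY,0))
E
```

```text
t: 8.45
eef_pos: [0.5602, -0.0155, 0.0714]
eef_rot: [0.025, 0.655, 0.755, 0.027]
force: [-0.2, -0.0, -3.1]
width: 0.153
grasp_force: 59.5
8.5 [ 0.55970144 -0.01563439  0.07152503] 0.1529307185049719 [-0.6  0.1 -2.5]
(array([ 3.1, 14.9]), array([149.5, 188.7]), 0.4) [0.0312 0.0085 0.0151]
plate top centre in box [17.5  4.8 57.6] normal box [-0.075  0.006  0.997]
-1 [-67.2   4.8  51.3]
1 [102.3   4.9  63.8]
lip x range [-0.0978 -0.0699]
shift [-0.023 -0.015  0.074] turn [0.0117 0.0003 0.    ]
```

View pics/w8.png

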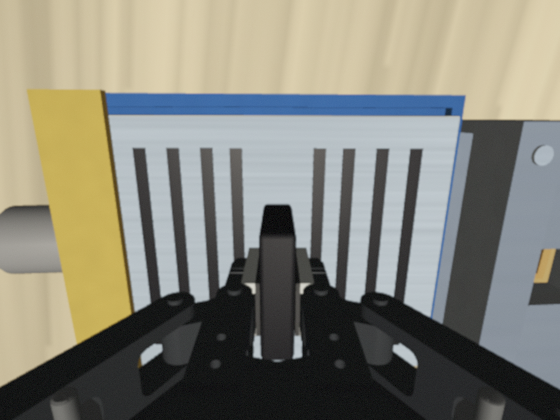

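The plate is nearly flat in the recess. Its left end is under the lip at (120,200), its far edge is at about u=458 beside the rim, and its upper edge is at v=116 inside the rim. Checking margins.

```bash
python3 - <<'E'
from h import *
c=dict(np.load("w8.npz")); H,S,V=cv2.split(cv2.cvtColor(c["color"],cv2.COLOR_RGB2HSV))
m=(S<60)&(V>130); b=max(blobs(m),key=lambda x:x.sum())
def bx(u,v): d=c["depth"][v,u]; K=c["intrinsics"]; p=c["T"][:3,:3]@[(u-K[0,2])/K[0,0]*d,(v-K[1,2])/K[1,1]*d,d]+c["T"][:3,3]-O; return np.round([p@ex*1e3,p@ey*1e3,p[2]*1e3],1)
for v in (140,180,220): u=max(np.nonzero(b[v,:470])[0]); print("far",u,[bx(u+k,v) for k in (-3,-1,0,1,3,6)])
for u in (180,300,400): v=min(np.nonzero(b[:,u])[0]); print("+y",v,[bx(u,v+k) for k in (2,1,0,-1,-3,-8)])
E
```

```text
far 34 [array([-144.8,   55.1,   -1.3]), array([-143.9,   55.1,   -1.7]), array([-142.8,   55.1,   -1. ]), array([-142.5,   55.1,   -1.4]), array([-97.8,  60. ,  69.2]), array([-96.8,  60. ,  68.9])]
far 42 [array([-144.9,   30.2,   -1.3]), array([-142.9,   30.4,   -0.2]), array([-143.3,   30.1,   -1.7]), array([-142.3,   30.2,   -1.2]), array([-98.3,  43.2,  68.3]), array([-96. ,  43.5,  70.1])]Traceback (most recent call last):
  File "<stdin>", line 5, in <module>
ValueError: max() iterable argument is empty
```

```bash
python3 - <<'E'
from h import *
c=dict(np.load("w8.npz")); H,S,V=cv2.split(cv2.cvtColor(c["color"],cv2.COLOR_RGB2HSV))
print(c["color"][180,430:466:3].tolist()); print(c["color"][104:124:2,300].tolist())
def bx(u,v): d=c["depth"][v,u]; K=c["intrinsics"]; p=c["T"][:3,:3]@[(u-K[0,2])/K[0,0]*d,(v-K[1,2])/K[1,1]*d,d]+c["T"][:3,3]-O; return np.round([p@ex*1e3,p@ey*1e3,p[2]*1e3],1)
for u in range(440,466,3): print(u,bx(u,180))
for v in range(98,124,2): print(v,bx(300,v))
E
```

```text
[[186, 196, 200], [186, 195, 199], [186, 195, 200], [186, 195, 200], [186, 195, 200], [186, 195, 200], [187, 196, 200], [100, 126, 167], [140, 150, 162], [143, 151, 162], [142, 150, 160], [143, 152, 161]]
[[63, 108, 165], [58, 98, 153], [62, 103, 157], [63, 108, 166], [63, 108, 164], [89, 117, 164], [174, 178, 176], [182, 191, 196], [181, 190, 195], [183, 192, 197]]
440 [82.3 39.4 61.1]
443 [83.4 39.5 61.8]
446 [84.7 39.6 62.2]
449 [86.2 39.6 62.3]
452 [95.3 37.2 50.4]
455 [97.7 36.9 49.4]
458 [99.6 36.8 49. ]
461 [101.1  36.9  49.3]
464 [102.6  36.9  49.5]
98 [13.6 77.9 50.3]
100 [13.7 77.  49.3]
102 [13.6 76.  50.6]
104 [13.7 75.2 49.9]
106 [13.6 74.2 50.5]
108 [14.4 73.4 44.9]
110 [14.5 72.5 44.5]
112 [14.6 71.5 43.7]
114 [14.5 70.6 44.5]
116 [12.8 69.6 57.1]
118 [12.8 68.7 57.2]
120 [12.8 67.9 57.5]
122 [12.9 66.9 56.6]
```

```bash

python3 -m creep '[[[1,0,-0.003,0.02,0.004,0,0],[1,0,-0.006,0.04,0.008,0,0],[1,0,-0.01,0.058,0.0117,0,0],[1,0,-0.01,0.062,0.0117,0,0],[1,0,-0.01,0.062,0.0117,0,0]]]'
python3 - <<'E'
from h import *
from rig import manip
c=manip.capture("wrist"); np.savez("w9.npz",**c); o=manip.observe(); print(o["force"],o["eef_pos"],o["eef_rot"])
P=pts(c,c["depth"]>0)-O; B=np.c_[P@ex,P@ey,P[:,2]]
s=(B[:,0]>-.066)&(B[:,0]<.08)&(B[:,1]>.02)&(B[:,1]<.068)&(B[:,2]>.046)&(B[:,2]<.065); Q=B[s]; print(np.linalg.lstsq(np.c_[Q[:,:2],np.ones(len(Q))],Q[:,2],rcond=None)[0].round(4))
E
```

```text
t: 9.0
eef_pos: [0.5584, -0.016, 0.0654]
eef_rot: [0.001, 0.656, 0.755, -0.001]
force: [-0.5, -0.6, -2.9]
width: 0.152
grasp_force: 59.4
[ 0.04175638  0.16561113 -1.81403218] [ 0.55827209 -0.01612654  0.06545157] [ 0.00081145  0.6557255   0.75499817 -0.00108073]
[-0.0002 -0.0119  0.0508]
```

```bash

python3 -m creep '[[[1,0,0,0.01,0,0,0],[1,0,0,0.02,0,0,0],[0.6,0,0,0.015,0,0,0],[0.3,0,0,0.01,0,0,0],[0,0,0,0,0,0,0],[0,0,0,0,0,0,0],[0,0,0,-0.1,0,0,0],[0,0,0,-0.5,0,0,0],[0,0,0,-1,0,0,0],[0,0,0,-1,0,0,0]]]'
python3 - <<'E'
from h import *
from rig import manip
c=manip.capture("wrist"); np.savez("w10.npz",**c); cv2.imwrite("pics/w10.png",c["color"][:,:,::-1]); o=manip.observe(); print(o["force"],o["eef_pos"],o["t"])
P=pts(c,c["depth"]>0)-O; B=np.c_[P@ex,P@ey,P[:,2]]
s=(B[:,0]>-.066)&(B[:,0]<.08)&(abs(B[:,1])<.068)&(B[:,2]>.047)&(B[:,2]<.053); Q=B[s]; print(np.linalg.lstsq(np.c_[Q[:,:2],np.ones(len(Q))],Q[:,2],rcond=None)[0].round(4))
g=B[(B[:,2]>.09)&(B[:,2]<.1)&(abs(B[:,0])<.03)&(abs(B[:,1])<.05)]; print("grip top",len(g),rect(g))
c=manip.capture("top"); np.savez("top1.npz",**c)
E
```

```text
t: 10.05
eef_pos: [0.5624, -0.0151, 0.1726]
eef_rot: [0.005, 0.656, 0.755, 0.002]
force: [0.9, 0.1, -0.2]
width: 0.998
grasp_force: 0.0
[-0.30419503  0.65391081 -0.42918412] [ 0.56087655 -0.01557804  0.16961252] 10.1
[ 0.0007 -0.0011  0.0493]
grip top 1486 (array([-0.6,  0. ]), array([13.8, 56.2]), 0.2)
```

View pics/w10.png

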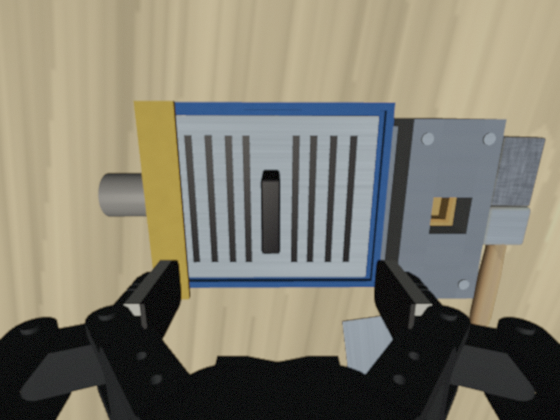

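The plate is seated flat, centred within 1 mm, with its grip at (270,212) and the lip over its left end. Next, the key. I rotate towards its bar while moving over the stand.

```bash

python3 -m creep '[[[0,0,0,-0.5,0,0,-0.02],[0,0.5,-0.2,-0.9,0,0,-0.045],[0,1,-0.4,-0.9,0,0,-0.07],[0,1,-0.4,-0.9,0,0,-0.09],[0,1,-0.4,-0.9,0,0,-0.115],[0,1,-0.4,-0.9,0,0,-0.14]]]'
python3 - <<'E'
from h import *
from rig import manip
o=manip.observe(); print(o["qpos"].round(2)); plan(o,[.466,.265,.26],pose(113))
E
```

```text
t: 10.75
eef_pos: [0.5039, 0.0785, 0.2544]
eef_rot: [-0.001, 0.275, 0.962, -0.002]
force: [-0.3, -0.7, -0.3]
width: 0.998
grasp_force: 0.0
[ 0.3   0.26 -0.66  1.8   0.18  1.14  0.6 ]
shift [ 1.308  1.383 -0.061] turn [-0.0006 -0.0003 -0.1525]
```

```bash

python3 -m creep '[[[0,0.5,0.5,0,0,0,-0.024],[0,1,1,0,0,0,-0.048],[0,1,1,0,0,0,-0.07],[0,1,1,0,0,0,-0.095],[0,1,1,0,0,0,-0.12],[0,1,1,0,0,0,-0.14],[0,1,1,0,0,0,-0.15]]]'
cat > key.py <<'E'
from h import *
from rig import manip
import sys
n=sys.argv[1]; c=manip.capture("wrist"); np.savez(n+".npz",**c); cv2.imwrite(f"pics/{n}.png",c["color"][:,:,::-1])
o=manip.observe(); print(o["t"],o["eef_pos"],o["qpos"].round(2),o["force"].round(1))
H,S,V=cv2.split(cv2.cvtColor(c["color"],cv2.COLOR_RGB2HSV))
P=pts(c,((H<8)|(H>172))&(S>140)); P=P[P[:,2]>.1]; zt=np.percentile(P[:,2],90); Q=P[P[:,2]>zt-.006]; print("bar",zt.round(4),len(Q),rect(Q))
P=pts(c,(S>60)&(H<20)); Q=P[(abs(P[:,2]-.09)<.005)&(abs(P[:,0]-.466)<.09)&(abs(P[:,1]-.27)<.09)]; print("stand",len(Q),rect(Q))
E
python3 key.py w11; python3 - <<'E'
from h import *
from rig import manip
plan(manip.observe(),[.466,.265,.26],pose(113))
E
```

```text
t: 11.45
eef_pos: [0.4733, 0.2156, 0.2535]
eef_rot: [-0.002, -0.191, 0.982, -0.001]
force: [-0.6, 0.2, -0.1]
width: 1.0
grasp_force: 0.0
11.5 [0.47333951 0.21548684 0.2535357 ] [ 0.19  0.34 -0.89  1.77  0.29  1.17  1.17] [-0.4 -1.2  0. ]
bar 0.1298 2043 (array([492.8, 231.6]), array([ 97.6, 126. ]), 35.0)
stand 5795 (array([466.3, 270.7]), array([ 80.4, 100.5]), 2.2)
shift [-0.118  0.486 -0.066] turn [-0.0003 -0.0007 -0.0026]
```

View pics/w11.png

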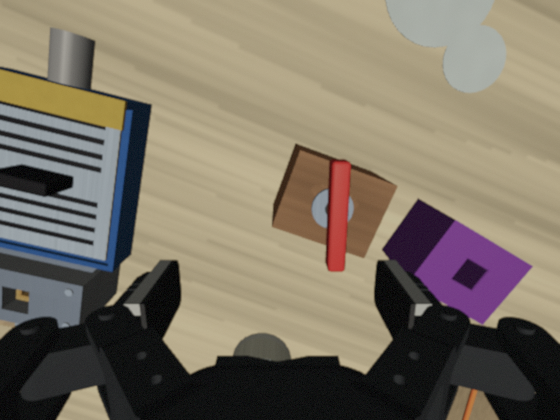

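The wrist view shows the red bar vertical at (338,215), so already parallel to tool x, on the brown stand at (335,200). The purple look-alike is at (470,270).

```bash
cat > key2.py <<'E'
from h import *
import sys
c=dict(np.load(sys.argv[1]+".npz"))
H,S,V=cv2.split(cv2.cvtColor(c["color"],cv2.COLOR_RGB2HSV)); m=((H<8)|(H>172))&(S>140); P=pts(c,m); Q=P[(abs(P[:,2]-.13)<.005)&(abs(P[:,0]-.466)<.08)&(abs(P[:,1]-.27)<.08)]; print("bar",len(Q),rect(Q))
E
python3 key2.py w11
python3 -m creep '[[[0,-0.12,0.49,0.2,0,0,-0.0026],[0,-0.12,0.49,0.5,0,0,-0.0026],[0,-0.12,0.49,0.5,0,0,-0.0026],[0,-0.12,0.49,0.5,0,0,-0.0026]]]'
python3 key.py w12; python3 key2.py w12
```

```text
bar 1981 (array([467. , 268.9]), array([99. , 16.1]), 22.1)
t: 11.9
eef_pos: [0.4665, 0.2651, 0.2041]
eef_rot: [-0.002, -0.196, 0.981, -0.002]
force: [0.9, -0.4, 0.8]
width: 1.0
grasp_force: 0.0
11.95 [0.4672479  0.26522144 0.20499242] [ 0.06  0.42 -0.87  1.8   0.36  1.09  1.03] [ 0.2 -0.5  1.3]
bar 0.1299 2939 (array([462.4, 259.9]), array([103.3,  91.7]), 76.6)
stand 8385 (array([466.5, 270.7]), array([ 80.7, 100.3]), 2.2)
bar 2879 (array([467.3, 269.4]), array([99.2, 15.4]), 22.2)
```

```bash
python3 - <<'E'
from h import *
from rig import manip
o=manip.observe(); print(o["eef_pos"]); plan(o,[.4672,.2692,.103],pose(112.2))
E
```

```text
[0.4672479  0.26522144 0.20499242]
shift [-0.017  0.039  1.02 ] turn [-0.0004 -0.0004  0.0009]
```

```bash

python3 -m creep '[[[0,-0.015,0.037,0.3,0,0,0.001],[0,-0.015,0.037,0.7,0,0,0.001],[0,-0.015,0.037,1,0,0,0.001],[0,-0.015,0.037,1,0,0,0.001],[1,-0.015,0.037,1,0,0,0.001],[1,-0.015,0.037,1,0,0,0.001],[1,-0.015,0.037,1,0,0,0.001],[1,-0.015,0.037,1,0,0,0.001],[1,-0.015,0.037,1,0,0,0.001],[1,-0.015,0.037,1,0,0,0.001],[1,-0.015,0.037,1,0,0,0.001]]]'
python3 -c "
from rig import manip; o=manip.observe(); print(o['eef_pos'],o['eef_rot'],o['grasp_force'],o['width'],o['qpos'].round(2))"
```

```text
t: 13.05
eef_pos: [0.4673, 0.2697, 0.1058]
eef_rot: [0.0, -0.193, 0.981, -0.001]
force: [-0.6, -1.2, 5.9]
width: 0.173
grasp_force: 59.2
[0.4673443  0.26972592 0.10577677] [ 1.00803370e-04 -1.92656673e-01  9.81265427e-01 -1.24823068e-03] 59.22471106052399 0.17309726150813415 [-0.01  0.54 -0.8   1.89  0.49  0.91  0.91]
```

```bash

python3 -m creep '[[[1,0,0,-0.1,0,0,0],[1,0,0,-0.3,0,0,0],[1,0,0,-0.6,0,0,0],[1,0,0,-1,0,0,0],[1,0,0,-1,0,0,0]]]'
python3 -m creep '[[[1,0,0,-0.4,0,0,0],[1,0,0,-0.4,0,0,0],[1,0,0,-0.4,0,0,0]]]'
python3 - <<'E'
from h import *
from rig import manip
c=manip.capture("wrist"); np.savez("w13.npz",**c); o=manip.observe(); print(o["t"],o["eef_pos"],o["width"],o["force"])
H,S,V=cv2.split(cv2.cvtColor(c["color"],cv2.COLOR_RGB2HSV)); m=((H<8)|(H>172))&(S>140); P=pts(c,m); L=rot(o).inv().apply(P-o["eef_pos"]); L=L[(abs(L[:,0])<.06)&(abs(L[:,1])<.03)&(abs(L[:,2]+.027)<.012)]
zt=np.percentile(L[:,2],20); Q=L[L[:,2]<zt+.004]; print("bar in tool",len(Q),rect(Q),Q.min(0).round(4),Q.max(0).round(4),"plane",np.linalg.lstsq(np.c_[Q[:,:2],np.ones(len(Q))],Q[:,2],rcond=None)[0].round(4))
for n in ("w2","w10"):
    c=dict(np.load(n+".npz")); P=pts(c,c["depth"]>0)-O; B=np.c_[P@ex,P@ey,P[:,2]]*1e3
    w=B[(abs(B[:,0]-130)<16)&(abs(B[:,1])<16)]
    print(n,np.histogram(w[:,2],bins=range(50,96,4)))
    for lo,hi in ((53,58),(66,73),(87,92)):
        q=w[(w[:,2]>lo)&(w[:,2]<hi)]; print(lo,len(q),np.percentile(q,[1,99],axis=0).round(1).tolist() if len(q) else 0)
    # lines in the brass, on plane z=70, box frame
    g=np.mgrid[-16:16:.2,114:146:.2]; W=O+np.c_[g[1].ravel()*1e-3,g[0].ravel()*1e-3]@np.array([ex,ey])+[0,0,.07]
    C=(W-c["T"][:3,3])@c["T"][:3,:3]; uv=(C[:,:2]/C[:,2:])*[c["intrinsics"][0,0],c["intrinsics"][1,1]]+c["intrinsics"][:2,2]
    im=cv2.remap(c["color"],uv[:,0].reshape(160,160).astype(np.float32),uv[:,1].reshape(160,160).astype(np.float32),cv2.INTER_CUBIC); cv2.imwrite(f"pics/sock_{n}.png",im[:,:,::-1])
    ln=cv2.createLineSegmentDetector().detect(cv2.cvtColor(im,cv2.COLOR_RGB2GRAY))[0]
    for a,b,d,e in ln[:,0]:
        if np.hypot(d-a,e-b)>25: print([round(float(x),1) for x in (114+a*.2,-16+b*.2,114+d*.2,-16+e*.2)],round(float(np.degrees(np.arctan2(e-b,d-a))),1))
E
```

```text
t: 13.55
eef_pos: [0.4686, 0.2719, 0.21]
eef_rot: [0.003, -0.193, 0.981, 0.0]
force: [0.4, -0.1, -2.6]
width: 0.176
grasp_force: 58.8
t: 13.85
eef_pos: [0.4671, 0.2697, 0.2451]
eef_rot: [-0.0, -0.193, 0.981, -0.001]
force: [-0.4, 0.1, -2.6]
width: 0.177
grasp_force: 59.5
13.9 [0.46672549 0.26929168 0.24416326] 0.17046206336196046 [-0.74095523 -0.13437073 -3.05940012]
bar in tool 7215 (array([ 8.1, -0.4]), array([16.3, 82.6]), 89.9) [-0.0332 -0.0086 -0.0353] [ 0.0494  0.0077 -0.0207] plane [ 0.0064  0.0074 -0.0241]
w2 (array([  9, 174,  34,  41, 263,  81,  60,  62,  68, 274,  37]), array([50, 54, 58, 62, 66, 70, 74, 78, 82, 86, 90, 94]))
53 183 [[129.6, -9.0, 53.5], [140.3, 9.2, 57.5]]
66 335 [[124.5, -13.8, 66.4], [144.8, 14.0, 72.8]]
87 293 [[114.1, -15.9, 87.3], [146.0, 15.8, 90.9]]
[144.0, 13.9, 143.8, -14.1] -90.4
[133.9, 7.9, 132.9, -9.6] -93.3
[123.6, 13.6, 142.6, 13.5] -0.0
[137.5, -9.9, 138.2, 7.9] 87.9
[142.6, 15.4, 137.4, 15.4] 180.0
w10 (array([  4, 167,  70,  72, 325, 141, 143, 147, 176, 528,  55]), array([50, 54, 58, 62, 66, 70, 74, 78, 82, 86, 90, 94]))
53 171 [[133.2, -9.8, 53.9], [140.3, 5.3, 57.9]]
66 427 [[126.7, -14.3, 66.2], [144.7, 8.6, 72.8]]
87 535 [[114.1, -15.9, 87.1], [145.8, 15.9, 90.7]]
[143.7, 8.9, 143.8, -13.9] -89.7
[143.6, -14.4, 125.6, -14.2] 179.3
[125.9, -8.5, 137.1, -9.0] -2.9
[132.0, 8.9, 131.5, -5.4] -91.9
[131.4, -6.1, 125.6, -5.5] 173.8
[137.3, -9.1, 138.0, 8.6] 87.8
```

```bash
python3 - <<'E'
from h import *
from rig import manip
o=manip.observe(); plan(o,[.6869,.0009,.215],pose(95.7))
E
```

```text
shift [-1.025 -3.316  0.299] turn [-0.0005 -0.0003  0.0459]
```

```bash

python3 -m creep '[[[1,-0.1,-0.3,0,0,0,0.005],[1,-0.2,-0.7,0,0,0,0.01],[1,-0.3,-1,0,0,0,0.014],[1,-0.3,-1,0,0,0,0.014]]]'
python3 -m creep '[[[1,-0.1,-0.4,0,0,0,0.005],[1,-0.2,-0.8,0,0,0,0.01],[1,-0.3,-1,0,0,0,0.015],[1,-0.3,-1,0,0,0,0.015]]]'
python3 -m creep '[[[1,-0.1,-0.4,0,0,0,0.005],[1,-0.2,-0.8,0,0,0,0.01],[1,-0.3,-1,0,0,0,0.016],[1,-0.3,-1,0,0,0,0.016]]]'
python3 - <<'E'
from h import *
from rig import manip
o=manip.observe(); print(o["eef_pos"],o["qpos"].round(2)); plan(o,[.6869,.0009,.215],pose(95.7))
E
```

```text
t: 14.3
eef_pos: [0.5352, 0.1828, 0.2426]
eef_rot: [-0.002, -0.145, 0.989, -0.003]
force: [0.3, -1.2, -2.2]
width: 0.175
grasp_force: 59.3
t: 14.7
eef_pos: [0.5923, 0.0978, 0.2431]
eef_rot: [-0.002, -0.099, 0.995, -0.002]
force: [-0.2, 0.3, -2.6]
width: 0.173
grasp_force: 59.4
t: 15.1
eef_pos: [0.6414, 0.0067, 0.2435]
eef_rot: [-0.001, -0.05, 0.999, -0.002]
force: [0.2, -0.4, -2.8]
width: 0.175
grasp_force: 59.4
[0.64142426 0.00670769 0.24345932] [ 0.39  0.53 -0.72  1.5   0.36  1.25  1.3 ]
shift [-0.448 -0.102  0.284] turn [-0.0005 -0.0005 -0.    ]
```

```bash

python3 -m creep '[[[1,-0.3,-0.1,0.1,0,0,0],[1,-0.45,-0.1,0.28,0,0,0],[1,-0.45,-0.1,0.28,0,0,0],[1,-0.45,-0.1,0.28,0,0,0],[1,-0.45,-0.1,0.28,0,0,0]]]'
cat > al.py <<'E'
from h import *
from rig import manip
E_=[];K_=[];Bx=[]
for i in range(4):
    c=manip.capture("wrist"); o=manip.observe(); E_.append(o["eef_pos"])
    H,S,V=cv2.split(cv2.cvtColor(c["color"],cv2.COLOR_RGB2HSV)); m=((H<8)|(H>172))&(S>140)
    P=pts(c,m); L=rot(o).inv().apply(P-o["eef_pos"]); k=(abs(L[:,0])<.06)&(abs(L[:,1])<.03)&(abs(L[:,2]+.024)<.005); Q=L[k]
    K_.append([Q[:,0].max()-.05,(np.percentile(Q[:,1],1)+np.percentile(Q[:,1],99))/2])
    P=pts(c,(S<110)&(V>50))-O; B=np.c_[P@ex,P@ey,P[:,2]]; g=B[(abs(B[:,2]-.09)<.0035)&(B[:,0]>.09)&(B[:,0]<.165)&(abs(B[:,1])<.075)]
    Bx.append(list(np.percentile(g[:,0],[.5,99.5])*1e3)+list(np.percentile(g[:,1],[.5,99.5])*1e3))
np.savez("al.npz",**c)
print("eef",np.mean(E_,0).round(4),np.std(E_,0).round(4)); print("key in tool mm",(np.mean(K_,0)*1e3).round(2)); print("housing box extents",np.mean(Bx,0).round(2),np.std(Bx,0).round(2))
k=np.mean(K_,0); p=np.mean(E_,0); w=p+rot(o).apply([k[0],k[1],0])-O; print("key in box",(w@ex*1e3).round(2),(w@ey*1e3).round(2), "yaw toolx",rot(o).as_euler("ZYX",degrees=True))
print(o["force"],o["t"])
E
python3 al.py
```

```text
t: 15.6
eef_pos: [0.6857, 0.0063, 0.2179]
eef_rot: [-0.0, -0.053, 0.999, -0.001]
force: [0.7, 0.0, -2.0]
width: 0.173
grasp_force: 59.3
eef [0.6861 0.0054 0.2184] [0.0001 0.0003 0.0001]
key in tool mm [-0.06 -0.53]
housing box extents [ 95.48 157.03 -67.47  67.46] [0.02 0.05 0.03 0.02]
key in box 129.7 4.35 yaw toolx [-1.73972122e+02  7.79303385e-03 -1.79828615e+02]
[ 0.33655771 -0.51632698 -2.19725505] 15.8
```

```bash

python3 -m creep '[[[1,0.003,-0.044,0,0,0,0.001],[1,0.003,-0.044,0.1,0,0,0.001],[1,0.003,-0.044,0.2,0,0,0.001],[1,0.003,-0.044,0.2,0,0,0.001],[1,0.003,-0.044,0.2,0,0,0.001]]]'; python3 al.py
```

```text
t: 16.3
eef_pos: [0.6862, 0.0004, 0.1965]
eef_rot: [-0.001, -0.049, 0.999, -0.001]
force: [0.3, -0.7, -1.5]
width: 0.174
grasp_force: 59.4
eef [6.866e-01 5.000e-04 1.974e-01] [0.0001 0.     0.0002]
key in tool mm [-0.11 -0.88]
housing box extents [ 95.47 157.05 -67.49  67.47] [0.01 0.03 0.02 0.07]
key in box 129.59 -0.88 yaw toolx [-1.74333287e+02 -2.32467612e-02 -1.79855262e+02]
[ 0.85630906  1.25134275 -2.79462169] 16.5
```

```bash

python3 -m creep '[[[1,0.002,0.006,0.06,0,0,0],[1,0.002,0.006,0.12,0,0,0],[1,0.002,0.006,0.19,0,0,0],[1,0.002,0.006,0.26,0,0,0],[1,0.002,0.006,0.26,0,0,0]]]'
python3 -m creep '[[[1,0,0,0.03,0,0,0],[1,0,0,0.06,0,0,0],[1,0,0,0.09,0,0,0],[1,0,0,0.12,0,0,0],[1,0,0,0.12,0,0,0]]]'; python3 al.py
```

```text
t: 17.0
eef_pos: [0.6855, 0.0006, 0.1696]
eef_rot: [-0.002, -0.049, 0.999, -0.001]
force: [-0.2, -0.3, -2.9]
width: 0.174
grasp_force: 59.4
t: 17.5
eef_pos: [0.686, 0.0008, 0.1588]
eef_rot: [-0.001, -0.049, 0.999, -0.001]
force: [-0.1, 0.3, -1.8]
width: 0.176
grasp_force: 59.4
eef [0.6863 0.0008 0.1594] [0.0001 0.     0.0002]
key in tool mm [-0.12 -0.87]
housing box extents [ 95.46 156.97 -67.52  67.47] [0.   0.01 0.03 0.02]
key in box 129.27 -0.52 yaw toolx [-1.74342110e+02 -3.54995150e-02 -1.79849381e+02]
[-1.0966924  -0.21078707 -2.43378619] 17.7
```

```bash

python3 -m creep '[[[1,0,0.003,0.03,0,0,0],[1,0,0.003,0.06,0,0,0],[1,0,0.003,0.06,0,0,0],[1,0,0.003,0.06,0,0,0.015],[1,0,0.003,0.06,0,0,0.03],[1,0,0.003,0.06,0,0,0.045],[1,0,0.003,0.06,0,0,0.06],[1,0,0.003,0.06,0,0,0.075],[1,0,0.003,0.06,0,0,0.09],[1,0,0.003,0.06,0,0,0.1]]]'
python3 -c "
from rig import manip; o=manip.observe(); print(o['eef_pos'],o['force'],o['moment'],o['width'])"
python3 -m creep '[[[1,0,0,0,0,0,0.015],[1,0,0,0,0,0,0.03],[1,0,0,0,0,0,0.045],[1,0,0,0,0,0,0.06],[1,0,0,0,0,0,0.075],[1,0,0,0,0,0,0.09],[1,0,0,0,0,0,0.1],[1,0,0,0,0,0,0.1]]]'
python3 -c "
from rig import manip; o=manip.observe(); print(o['eef_pos'],o['force'],o['moment'],o['width'],o['qpos'].round(2))"
```

```text
t: 18.7
eef_pos: [0.6862, 0.0019, 0.1533]
eef_rot: [0.0, 0.263, 0.965, -0.001]
force: [1.2, 1.3, -3.4]
width: 0.176
grasp_force: 59.2
[0.68623849 0.00187766 0.15326849] [ 1.23455773  1.28166822 -3.3508738 ] [ 0.42812166 -0.17473124  0.1845073 ] 0.17644053279127445
t: 19.5
eef_pos: [0.6865, 0.0023, 0.1533]
eef_rot: [0.001, 0.547, 0.837, -0.001]
force: [1.3, 2.7, -5.2]
width: 0.176
grasp_force: 59.2
[0.68654529 0.00230277 0.1532889 ] [ 1.33315902  2.67418494 -5.18354768] [ 0.69614972 -0.52975002  0.04781888] 0.17633990313729062 [ 0.17  0.61 -0.38  1.49  0.25  1.08  0.15]
```

```bash

python3 -m creep '[[[1,0,0,0,0,0,0.01],[1,0,0,0,0,0,0.02],[1,0,0,0,0,0,0.03],[1,0,0,0,0,0,0.03],[1,0,0,0,0,0,0.03]]]'
python3 -c "
from rig import manip; o=manip.observe(); print(o['force'],o['moment'])"
python3 -m creep '[[[1,0,0,0,0,0,0.01],[1,0,0,0,0,0,0.01],[1,0,0,0,0,0,0.01],[1,0,0,0,0,0,0.01]]]'
python3 - <<'E'
from h import *
from rig import manip
c=manip.capture("wrist"); np.savez("w20.npz",**c); o=manip.observe(); print(o['force'],o['moment'],o["eef_rot"])
H,S,V=cv2.split(cv2.cvtColor(c["color"],cv2.COLOR_RGB2HSV)); m=((H<8)|(H>172))&(S>120)
P=pts(c,m)-O; B=np.c_[P@ex,P@ey,P[:,2]]*1e3; g=B[(B[:,2]<75)&(B[:,2]>48)]; print("tongue",len(g),rect(g) if len(g)>9 else 0,np.percentile(g,[2,98],axis=0).round(1) if len(g)>9 else 0)
E
```

```text
t: 20.0
eef_pos: [0.6866, 0.0021, 0.1533]
eef_rot: [0.001, 0.622, 0.783, -0.001]
force: [3.3, 4.0, -5.4]
width: 0.171
grasp_force: 59.1
[ 3.30562819  4.04752125 -5.3761897 ] [ 1.04272656 -0.89720258  0.06024364]
t: 20.4
eef_pos: [0.6865, 0.0019, 0.1534]
eef_rot: [0.001, 0.646, 0.763, -0.001]
force: [3.5, 3.9, -5.6]
width: 0.177
grasp_force: 59.1
[ 3.08281068  3.29592927 -5.55988666] [ 1.22074406 -1.07438     0.11686516] [ 5.80169075e-04  6.46336674e-01  7.63051877e-01 -6.32891683e-04]
tongue 481 (array([48096.5,  1844.3]), array([84478.3, 52741.7]), 0.9) [[72.7 -8.2 56.9]
 [90.1  7.  59.6]]
```

```bash
python3 - <<'E'
from h import *
c=dict(np.load("w20.npz")); H,S,V=cv2.split(cv2.cvtColor(c["color"],cv2.COLOR_RGB2HSV)); m=((H<8)|(H>172))&(S>120)
P=pts(c,m)-O; B=np.c_[P@ex,P@ey,P[:,2]]*1e3; g=B[(B[:,2]<62)&(B[:,2]>54)&(B[:,0]>60)&(B[:,0]<96)&(abs(B[:,1])<30)]
for x in range(70,96,4):
    q=g[(g[:,0]>=x)&(g[:,0]<x+4)]
    if len(q)>5: print(x,len(q),q[:,1].min().round(1),q[:,1].max().round(1))
E
```

```text
70 34 -8.3 6.3
74 106 -8.4 6.8
78 109 -8.0 7.1
82 102 -8.4 7.1
86 108 -8.9 7.2
90 15 -7.6 7.0
```

The tongue now points straight at the lip (x 70–92, centred on y ≈ 0), so the screw is home. I back off within the play and lift out.

```bash

python3 -m creep '[[[1,0,0,0,0,0,-0.015],[1,0,0,0,0,0,-0.03],[1,0,0,0,0,0,-0.03],[1,0,0,-0.05,0,0,-0.03],[1,0,0,-0.1,0,0,-0.03],[1,0,0,-0.2,0,0,-0.03],[1,0,0,-0.4,0,0,-0.03],[1,0,0,-0.7,0,0,-0.03],[1,0,0,-0.95,0,0,-0.03],[1,0,0,-0.95,0,0,-0.03]]]'
python3 - <<'E'
from h import *
from rig import manip
c=manip.capture("wrist"); np.savez("w21.npz",**c); o=manip.observe(); print(o['force'],o["eef_pos"])
H,S,V=cv2.split(cv2.cvtColor(c["color"],cv2.COLOR_RGB2HSV)); m=((H<8)|(H>172))&(S>120)
P=pts(c,m)-O; B=np.c_[P@ex,P@ey,P[:,2]]*1e3; g=B[(B[:,2]<62)&(B[:,2]>54)&(B[:,0]>60)&(B[:,0]<96)&(abs(B[:,1])<30)]
for x in range(70,96,4):
    q=g[(g[:,0]>=x)&(g[:,0]<x+4)]
    if len(q)>5: print(x,len(q),q[:,1].min().round(1),q[:,1].max().round(1))
plan(o,[.467,.27,.245],pose(22))
plan(o,[.467,.27,.245],pose(60))
E
```

```text
t: 21.45
eef_pos: [0.688, 0.0009, 0.2538]
eef_rot: [0.004, 0.574, 0.819, 0.0]
force: [0.7, 1.4, -2.2]
width: 0.173
grasp_force: 59.6
[-0.65746087  0.49591647 -2.41818209] [0.68699176 0.00077925 0.25110453]
70 17 -7.8 6.2
74 51 -8.7 6.2
78 54 -8.3 6.3
82 54 -8.3 6.7
86 57 -8.3 7.0
90 47 -8.4 7.0
shift [ 3.282 -1.147  0.044] turn [ 0.0003  0.0007 -0.0056]
shift [ 3.282 -1.147  0.044] turn [ 0.      0.0008 -0.1111]
```

```bash

python3 -m creep '[[[1,0.4,-0.13,0,0,0,0.006],[1,0.8,-0.26,0,0,0,0.012],[1,1,-0.34,0,0,0,0.018],[1,1,-0.34,0,0,0,0.018]]]'
python3 -m creep '[[[1,0.4,-0.16,0,0,0,0.006],[1,0.8,-0.3,0,0,0,0.012],[1,1,-0.38,0,0,0,0.018],[1,1,-0.38,0,0,0,0.018]]]'
python3 -m creep '[[[1,0.4,-0.2,0,0,0,0.006],[1,0.8,-0.4,0,0,0,0.012],[1,1,-0.48,0,0,0,0.018],[1,1,-0.48,0,0,0,0.018]]]'
python3 - <<'E'
from h import *
from rig import manip
o=manip.observe(); print(o["eef_pos"]); plan(o,[.467,.27,.235],pose(2.2))
E
```

```text
t: 21.9
eef_pos: [0.6171, 0.0872, 0.2475]
eef_rot: [-0.001, 0.617, 0.787, -0.002]
force: [1.0, 0.8, -2.7]
width: 0.175
grasp_force: 59.5
t: 22.3
eef_pos: [0.5574, 0.1748, 0.2474]
eef_rot: [-0.0, 0.66, 0.751, -0.002]
force: [0.4, -0.0, -2.6]
width: 0.174
grasp_force: 59.5
t: 22.7
eef_pos: [0.4981, 0.2675, 0.2473]
eef_rot: [0.0, 0.702, 0.712, -0.001]
force: [0.5, -1.0, -3.1]
width: 0.176
grasp_force: 59.5
[0.49806163 0.26750452 0.24729822]
shift [ 0.03  -0.31   0.123] turn [-0.0003  0.0004 -0.0038]
```

```bash

python3 -m creep '[[[1,0.03,-0.2,0,0,0,-0.003],[1,0.035,-0.31,0.12,0,0,-0.003],[1,0.035,-0.31,0.12,0,0,-0.003],[1,0.035,-0.31,0.12,0,0,-0.003],[1,0.035,-0.31,0.12,0,0,-0.003]]]'
cat > st.py <<'E'
from h import *
from rig import manip
c=manip.capture("wrist"); c=manip.capture("wrist"); o=manip.observe(); H,S,V=cv2.split(cv2.cvtColor(c["color"],cv2.COLOR_RGB2HSV)); print(o["t"],o["eef_pos"],o["force"])
P=pts(c,((H<8)|(H>172))&(S>140)); L=rot(o).inv().apply(P-o["eef_pos"]); Q=L[(abs(L[:,0])<.06)&(abs(L[:,1])<.03)&(abs(L[:,2]+.024)<.005)]
k=[Q[:,0].max()-.05,(np.percentile(Q[:,1],1)+np.percentile(Q[:,1],99))/2,0]; kw=o["eef_pos"]+rot(o).apply(k); print("key",np.round(k,4),kw.round(4))
P=pts(c,(S>60)&(H<20)&(H>4)); Q=P[(abs(P[:,2]-.09)<.005)&(abs(P[:,0]-.466)<.09)&(abs(P[:,1]-.27)<.09)]; print("stand",len(Q),np.percentile(Q,[.5,99.5],axis=0).round(4),rect(Q))
plan(o,[.4671,.2708,.2],pose(2.2))
E
python3 st.py
```

```text
t: 23.2
eef_pos: [0.4701, 0.2674, 0.236]
eef_rot: [0.001, 0.697, 0.717, -0.001]
force: [-0.5, -0.5, -2.6]
width: 0.171
grasp_force: 59.5
23.3 [0.46967083 0.2678522  0.23597833] [ 0.49580997 -0.04371545 -2.71787254]
key [-0.0024 -0.0005  0.    ] [0.4693 0.2654 0.236 ]
stand 6215 [[0.4267 0.2226 0.0873]
 [0.5074 0.3209 0.091 ]] (array([467. , 270.9]), array([80.2, 99.9]), 2.3)
shift [ 0.031 -0.025  0.36 ] turn [-0.      0.0004 -0.0016]
```

```bash

python3 -m creep '[[[1,0.045,-0.025,0.1,0,0,-0.001],[1,0.045,-0.025,0.25,0,0,-0.001],[1,0.045,-0.025,0.4,0,0,-0.001],[1,0.045,-0.025,0.4,0,0,-0.001],[1,0.045,-0.025,0.4,0,0,-0.001]]]'; python3 st.py
```

```text
t: 23.8
eef_pos: [0.4658, 0.2729, 0.1955]
eef_rot: [0.0, 0.694, 0.72, -0.002]
force: [0.1, 1.2, -2.7]
width: 0.173
grasp_force: 59.4
23.9 [0.46625489 0.27310209 0.19636163] [-0.63990865  0.09588364 -1.61200292]
key [-0.0023 -0.0009  0.    ] [0.4654 0.2708 0.1964]
stand 7063 [[0.4265 0.2277 0.0862]
 [0.5075 0.3214 0.0909]] (array([467. , 271.6]), array([80.1, 98.5]), 2.2)
shift [-0.023  0.008 -0.036] turn [ 0.      0.0003 -0.0004]
```

Key is centred to about 1 mm. Now lower it until the collar is near the top.

```bash

python3 -m creep '[[[1,0,0.01,0.1,0,0,0],[1,0,0.01,0.2,0,0,0],[1,0,0.01,0.35,0,0,0],[1,0,0.01,0.5,0,0,0],[1,0,0.01,0.7,0,0,0],[1,0,0.01,0.8,0,0,0],[1,0,0.01,0.86,0,0,0],[1,0,0.01,0.88,0,0,0],[1,0,0.01,0.88,0,0,0]]]'
python3 -c "
from rig import manip; o=manip.observe(); print(o['eef_pos'],o['force'],o['moment'],o['width'])"
```

```text
t: 24.8
eef_pos: [0.467, 0.2726, 0.1079]
eef_rot: [0.001, 0.694, 0.72, -0.001]
force: [-0.1, 0.3, -3.4]
width: 0.174
grasp_force: 59.4
[0.46702894 0.27264592 0.10793155] [-0.12790807  0.34933898 -3.37898634] [ 0.05520012 -0.0152529  -0.01523401] 0.17364389572178163
```

```bash

python3 -m creep '[[[1,0,0,0.01,0,0,0],[1,0,0,0.018,0,0,0],[0.6,0,0,0.015,0,0,0],[0.3,0,0,0.01,0,0,0],[0,0,0,0,0,0,0],[0,0,0,0,0,0,0],[0,0,0,-0.2,0,0,0],[0,0,0,-0.6,0,0,0],[0,0,0,-1,0,0,0],[0,0,0,-1,0,0,0],[0,0,0,-1,0,0,0]]]'
python3 key.py w30; python3 key2.py w30
python3 - <<'E'
from h import *
from rig import manip
c=manip.capture("scene"); np.savez("scene9.npz",**c); H,S,V=cv2.split(cv2.cvtColor(c["color"],cv2.COLOR_RGB2HSV)); m=((H<8)|(H>172))&(S>120)
P=pts(c,m)-O; B=np.c_[P@ex,P@ey,P[:,2]]*1e3; g=B[(B[:,2]<64)&(B[:,2]>50)&(B[:,0]>60)&(B[:,0]<100)&(abs(B[:,1])<40)]; print("tongue",len(g),g.min(0) if len(g) else 0,g.max(0) if len(g) else 0)
P=pts(c,c["depth"]>0)-O; B=np.c_[P@ex,P@ey,P[:,2]]*1e3; g=B[(B[:,2]>90)&(B[:,2]<100)&(abs(B[:,0])<30)&(abs(B[:,1])<50)]; print("grip",len(g),rect(g/1e3))
s=B[(B[:,0]>-60)&(B[:,0]<65)&(abs(B[:,1])<65)&(B[:,2]>46)&(B[:,2]<54)]; print(np.linalg.lstsq(np.c_[s[:,:2],np.ones(len(s))],s[:,2],rcond=None)[0].round(4))
E
```

```text
t: 25.9
eef_pos: [0.4674, 0.273, 0.2087]
eef_rot: [0.001, 0.694, 0.72, -0.0]
force: [0.4, -1.4, 0.6]
width: 0.999
grasp_force: 0.0
25.95 [0.46681049 0.27242016 0.20746509] [-0.25  0.33 -0.46  1.81  0.17  1.05 -0.74] [-0.   0.  -0.1]
bar 0.1302 2986 (array([467.2, 275. ]), array([126.9,  94. ]), 35.2)
stand 7903 (array([467. , 270.6]), array([ 80.2, 100.2]), 2.1)
bar 2789 (array([466.6, 270.9]), array([15.6, 98.7]), 1.8)
tongue 18 [70.09999341 -6.61796056 57.82664283] [82.51568142  7.33887369 63.58359257]
grip 82 (array([-1.7,  1.8]), array([15.2, 55.5]), 0.8)
[-1.6000e-03  7.0000e-04  5.1088e+01]
```

The key hangs centred in the stand (bar at 466.6, 270.9 against stand 467.0, 270.6, top at 0.130). The plate is flat and the tongue is out. Handing in.

```bash
python3 -c "
from rig import manip; print(manip.close_job())"
```

```text
the job is handed in; nothing more can be done
None
```

The job is handed in (no verdict came back): by my last measurements, the plate lies flat under lip and tongue, the screw is turned home, and the key hangs in its wooden stand; the arm never went near the tub, brush or spatula, though I didn't re-measure them.

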